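# Open the press-and-turn safety cap of the descaler bottle

### The arm

A 7-joint arm with a two-finger parallel gripper is mounted at the origin on the work surface. World frame = base frame: x ahead of the robot, y to its left, z up, the work surface at z = 0. Lengths are in m, angles in rad, forces in N, time in s.
With the tool pointing down it reaches from about 0.35 to 0.9 m from the base axis. Payload 7.2 kg.
Tool frame: the origin (TCP) lies between the finger pads; the fingertips stand 14 mm ahead of it and the grasp point (between the pads) lies 5 mm behind it; y points along the fingers, x is the direction in which the jaws open and shut, and the axes are right-handed (so a half turn about y gives the same grasp; the last joint's range is limited). The gripper opens to 85 mm and grips with 20 to 120 N. Pads are 22 mm wide; open, the fingers measure 114 mm over their backs; the gripper's body (76 mm by 85 mm) begins 54 mm behind the grasp point. The pads swing forward as they close: fully open they stand 13 mm farther back than shut.
Start: joints at [-1.357, 0.411, -0.013, 1.596, 0.006, 1.134, -0.082], TCP at [0.174, 0.6, 0.245] pointing down, gripper open.
Joint ranges: [-2.95, 2.95], [-0.29, 1.99], [-1.47, 1.44], [0.14, 2.54], [-1.03, 4.17], [0.13, 1.85], [-2.86, 2.86]. Speed limits (rad/s): [2.39, 2.39, 3.01, 3.01, 3.14, 3.14, 3.14].

### API

Orientations are given as [roll, pitch, yaw] about the fixed x, y, z axes, in that order (R = Rz(yaw) Ry(pitch) Rx(roll)).
In Python, from cell import get_state, optics, workorder gives the robot as it stands. The module is installed in compiled form; this text tells all that it offers.
- The arm moves only by the shell command python3 -m inch 'ROWS' [FORCE]. ROWS is JSON, a list of rows, each an object of numbers: "ax", "ay", "az": the turn, a rotation vector about the tool's x, y, z in degrees; "tx", "ty", "tz": the shift along the tool's x, y, z in cm; "claw": the opening, from 0 (shut) to 1 (fully open). A call has 1 to 5 rows; each row is the pose to reach, as a shift and turn from the pose commanded when the call began, along the tool's axes at that moment; what a row does not reach only later rows make up. A row lasts 1/12 s, in which the tool goes at most 41.7 mm and 7.16 degrees, less where a joint would pass 70% of its speed; a pose out of reach is approached as far as the arm can. A call with a gripper value outside its range is refused whole. The fingers move at their own pace and stop on an object; FORCE is the grip in N (left out, the last holds). Time passes only in rows, so rows that repeat a pose let the fingers close. It gives the time, the measured TCP pose, the force and the opening at its end, in the units of the state.
- get_state(): the state, without advancing time (a new reading comes with each control period).
- optics.snapshot(name): name is "scene" or "top" or "wrist"; returns (picture, depth): 384x512x3 uint8, blue, green, red; 384x512 float32, m along the optical axis (not along the pixel's ray), 0 where there is no reading.
- optics.get_calibration(name): a dict with "fov_y" (degrees; the focal length in pixels is half the picture's height over the tangent of half this angle, whatever the lens; pixels are square), "cx", "cy" (the principal point, pixels), "eye" and "orientation" of the camera in the world. Camera axes: x right, y up, looking along -z (the intrinsics and any distortion apply to the point x, -y, -z); pixel columns grow to the right and rows downward; lengths in m; the calibration is good to about 2 mm. A picture is of the moment at which its call begins: read the wrist's pose just before it. get_calibration takes no time and is no camera call; for the wrist camera it gives the pose at the moment of the call.
- workorder.hand_in(): hands the job in, once; it reports no verdict.
The state is a dict: "clock": time; "q": joint angles; "joint_vel": joint speeds; "joint_efforts": joint torques, N m; "tcp_pos": TCP position; "tool_rot": TCP orientation; "ft_force": force on the tool from outside, world axes, zero at the start; "moment": the same for the moment, N m; "gripper_width": finger opening in m.
Only numpy, scipy, OpenCV 4.12 (cv2) and the standard library are available. Lean on these libraries where they do the work, as an engineer would, in place of code of your own. Each camera call takes 0.05 s, during which the arm holds its last target.

### The job

Open the descaler bottle so that the steamer can be descaled: push its safety cap down against the spring, keep it pushed while turning it anticlockwise until its lugs come free, lift it off and set it down the right way up in the steel drip tray. Feel for the push: the thin plastic neck must never be loaded with more than about 25 N. Do not drop the cap, keep the bottle standing where it is and leave the other kitchen things alone.

Things in the scene. Friction and masses are not known exactly. Their poses are not given: they have to be found in the camera images.
- bottle: White plastic 4-litre descaler bottle, full (4.1 kg), loose on the bench; a sideways push at the cap can rock it. Body 180 (x) by 146 (y) mm, 150 mm high, then a shoulder sloping in to 43 mm across at 170 mm up, then a round upright neck, 33 mm across, on its centre line. Origin: centre of its underside; z up.
- neck (a point): Point on the axis of the bottle's neck, 188 mm above the bottle's underside, under the cap; the rim is 202 to 208 mm up. Round the neck are three outward lugs, 120 degrees apart, with notches in their undersides in which the cap's inner lugs catch. After a turn of 42 degrees these are free, at 78 degrees they meet the next stops: turn about 60 degrees.
- cap: Grey round push-and-turn safety cap on the neck: 53 mm across, 36 mm high, about 55 g, ribbed upright side to grip anywhere round it, open below. Origin: centre of its lower edge, which starts 184 mm above the bottle's underside; z up. At the start its x points along the bottle's x. Not pushed far enough, it does not turn but twists the bottle with it.
- cap_top (a point): Centre of the cap's flat top. A sprung liner (1.4 N per mm) holds the cap up. It must go down 2 to 8 mm, differently on every bottle, before it turns anticlockwise (seen from above); that takes 12 N on every bottle; 0.5 mm lower it bottoms on the rim and the force rises steeply. Push slowly and with 15 to 20 N all through the turn. Freed, it rises a few mm and lifts off.
- tray: Shallow rectangular stainless drip tray, 180 (x) by 140 mm (y), rim 14 mm high, wall 3 mm, floor 3 mm thick, loose on the bench, empty. Origin: centre of its underside, z up.
- steamer_low: Lower tier of the round bamboo steamer, 201 mm across, 55 mm high; bystander. Origin: centre of its underside.
- steamer_top: Upper tier of the steamer, the same size, stacked on the lower tier; bystander. Origin: centre of its underside.
- spoon: Steel slotted spoon lying on the bench, 305 mm long, 9 mm high; bystander. Origin: centre of its round slotted head (76 mm across), on the bench; the handle runs along its -x.
- plate: Green melamine plate, 170 mm across, 22 mm high; bystander. Origin: centre of its underside.
- clipbox: Closed plastic box with a lid and side clips, 138 x 206 x 85 mm high; bystander. Origin: centre of its underside.
- bench: The teak bench top that everything stands on; its surface is at height 0.
Things that resemble listed ones, but are neither listed nor needed, are in the scene too. What is meant by the cap is not blue, red or yellow, and is the larger of those in its own colour.

How it is judged:
By the outcome, as a careful person would: the job done as asked, in the order asked, and still so for the second after the job is handed in, with the robot touching nothing.
It also fails if it takes over 69 s, if anything falls off the work surface, if the arm or the gripper's body presses on something with over 40 N, if the wrist force passes 120 N, or if a joint passes its speed limit or range.

## Working session

There is one attempt and no reset: what is moved stays moved. The work goes in short steps, Python scripts to look and compute and a shell command to move; the robot and the scene stay as the last step left them, time stands still between calls to the robot, and variables do not carry over. Pictures are saved under pics/ and viewed, and the job is handed in when it is done.

```bash
mkdir -p pics; ls; cat > h.py <<'E'
import numpy as np, cv2
from scipy.spatial.transform import Rotation as R
from cell import get_state, optics, workorder
E
python3 - <<'E'
from h import *
s=get_state(); print({k:np.round(v,4).tolist() for k,v in s.items()})
for n in ("scene","top","wrist"):
    print(n,optics.get_calibration(n))
for n in ("scene","top"):
    p,d=optics.snapshot(n); cv2.imwrite(f"pics/{n}0.png",p); np.save(f"{n}0.npy",d)
E
```

```text
pics
{'clock': 0.0, 'q': [-1.3572, 0.4119, -0.0127, 1.5971, 0.0056, 1.1343, -0.0822], 'joint_vel': [0.0012, -0.0001, 0.0008, -0.0009, 0.0009, -0.0009, -0.0004], 'joint_efforts': [0.0015, -60.0631, 0.683, -29.9411, 0.0139, 0.0103, 0.0], 'tcp_pos': [0.1737, 0.5999, 0.2444], 'tool_rot': [-1.5709, 0.0017, 1.289], 'ft_force': [-0.2114, 0.1168, 0.0488], 'moment': [-0.0447, 0.0161, 0.0434], 'gripper_width': 0.0859}
scene {'fov_y': 54.38081441874003, 'cx': 260.47133574614855, 'cy': 193.77990246732205, 'eye': array([1.04746902, 0.51452151, 1.22464772]), 'orientation': array([0.57472858, 0.00817032, 2.39597269])}
top {'fov_y': 44.123654335664085, 'cx': 257.15952823856225, 'cy': 194.12234251702574, 'eye': array([3.03379315e-01, 2.06284097e-04, 1.80954667e+00]), 'orientation': array([ 0.17395184, -0.0133236 , -1.54181144])}
wrist {'fov_y': 61.926598529442686, 'cx': 256.22341963011587, 'cy': 188.06878119054298, 'eye': array([0.09459534, 0.62371607, 0.37288999]), 'orientation': array([-0.32412241,  0.00170778,  1.28767799])}
```

View pics/scene0.png

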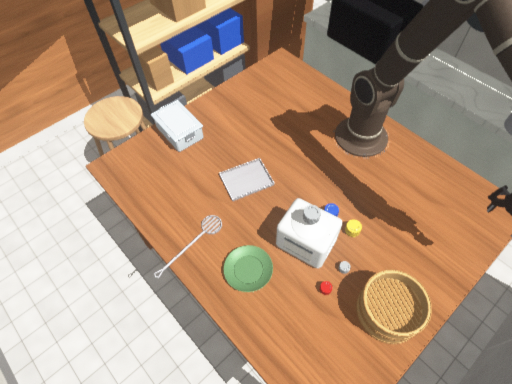

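View pics/top0.png

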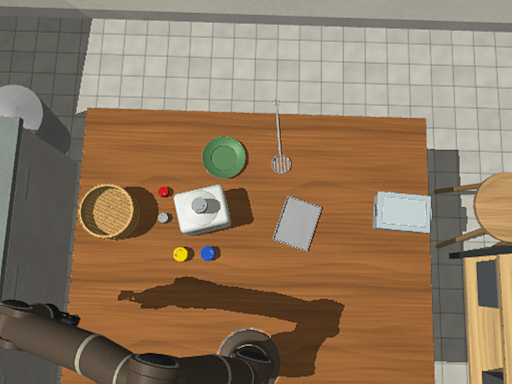

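Top view: the bottle is near (202,210), with its grey cap at (200,205). Loose caps are red (164,191), small grey (163,217), yellow (180,254) and blue (208,253). The tray is at (297,223). Two grey caps could be meant, and the one on the bottle is the larger. I'll confirm with an enlarged crop and measure it.

```bash
cat >> h.py <<'E'
def ray(n_or_cal,u,v):
    c=optics.get_calibration(n_or_cal) if isinstance(n_or_cal,str) else n_or_cal
    f=192/np.tan(np.radians(c["fov_y"]/2)); 
    d=np.array([(u-c["cx"])/f,-(v-c["cy"])/f,-1.])
    return np.array(c["eye"]),R.from_euler("xyz",c["orientation"]).as_matrix()@d
def plane(n,u,v,z):
    e,d=ray(n,u,v); return e+d*(z-e[2])/d[2]
def pt(n,u,v,dep):
    e,d=ray(n,u,v); return e+d*dep
def tri(a,b):
    (e1,d1),(e2,d2)=a,b; s=np.linalg.lstsq(np.c_[d1,-d2],e2-e1,rcond=None)[0]
    p,q=e1+d1*s[0],e2+d2*s[1]; return (p+q)/2,np.linalg.norm(p-q)
E
python3 - <<'E'
from h import *
out=[]
for n,(x0,y0,x1,y1) in (("top",(150,165,330,270)),("scene",(210,150,370,310))):
    p=cv2.imread(f"pics/{n}0.png"); c=cv2.resize(p[y0:y1,x0:x1],None,fx=4 if n=="top" else 3.5,fy=4 if n=="top" else 3.5,interpolation=cv2.INTER_CUBIC); cv2.imwrite(f"pics/{n}0c.png",c)
d=np.load("top0.npy"); ds=np.load("scene0.npy")
for nm,u,v in (("captop",200,204),("bottle",185,200),("tray",297,223),("plate",224,157),("smallcap",163,217),("bench",260,250),("clip",402,212),("steamer",108,212),("spoon",281,164)):
    print(nm,np.round(pt("top",u,v,d[v,u]),3))
for nm,u,v in (("captop",312,213),("tray",246,179),("bench",290,170)):
    print(nm,np.round(pt("scene",u,v,ds[v,u]),3))
E
```

```text
captop [0.543 0.18  0.219]
bottle [0.566 0.241 0.153]
tray [ 0.515 -0.171 -0.003]
plate [0.764 0.119 0.006]
smallcap [0.519 0.34  0.019]
bench [ 0.407 -0.032 -0.   ]
clip [ 0.556 -0.548  0.089]
steamer [0.527 0.538 0.058]
spoon [ 0.744 -0.105  0.003]
captop [0.545 0.193 0.223]
tray [ 0.511 -0.166  0.001]
bench [ 0.349 -0.079 -0.004]
```

```bash
python3 - <<'E'
import cv2,numpy as np
a=cv2.imread("pics/top0c.png");b=cv2.imread("pics/scene0c.png");print(a.shape,b.shape)
E
```

```text
(420, 720, 3) (560, 560, 3)
```

View pics/top0c.png

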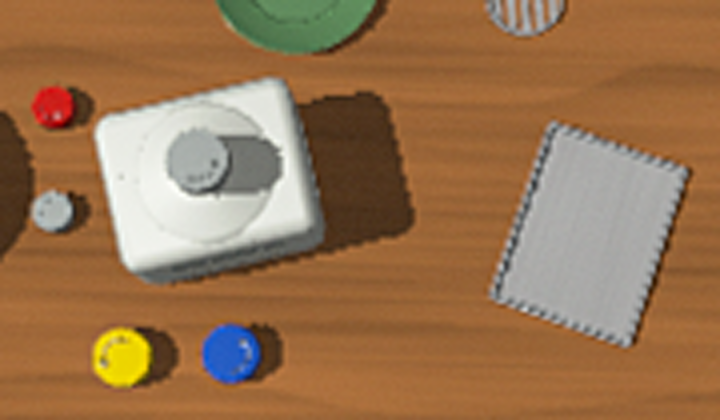

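View pics/scene0c.png

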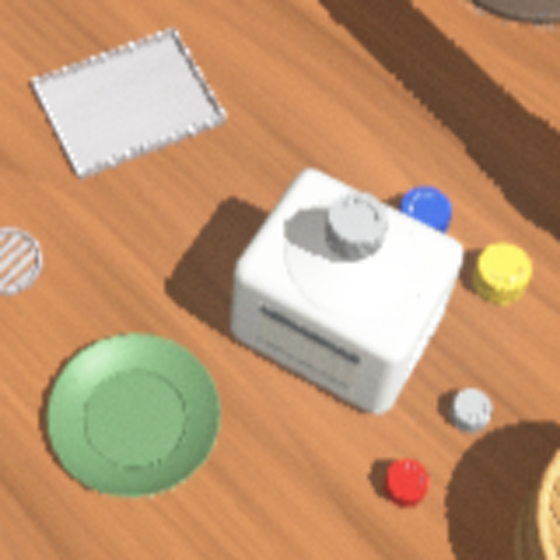

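The crop shows the cap on the bottle's neck at top px (199.5,205). It is clearly larger than the other grey one at (163,217), and it sits on the neck, so it is the one meant. Next I measure it with masks in both views.

```bash
python3 - <<'E'
from h import *
d=np.load("top0.npy"); p=cv2.imread("pics/top0.png"); ds=np.load("scene0.npy")
# height maps
def hmap(n,d):
    v,u=np.mgrid[0:384,0:512]; c=optics.get_calibration(n); f=192/np.tan(np.radians(c["fov_y"]/2))
    D=np.stack([(u-c["cx"])/f,-(v-c["cy"])/f,-np.ones_like(u)],-1)@R.from_euler("xyz",c["orientation"]).as_matrix().T
    return c["eye"]+D*d[...,None]
for n,dd in (("top",d),("scene",ds)):
    P=hmap(n,dd)
    m=(P[...,2]>0.207)&(P[...,2]<.235)&(abs(P[...,0]-.545)<.06)&(abs(P[...,1]-.185)<.06)&(dd>0)
    vv,uu=np.where(m); print(n,m.sum(),"px",uu.mean(),vv.mean(),"P",P[m].mean(0),P[m].min(0),P[m].max(0), plane(n,uu.mean(),vv.mean(),.220))
    m=(P[...,2]>0.12)&(P[...,2]<.175)&(abs(P[...,0]-.545)<.15)&(abs(P[...,1]-.185)<.12)&(dd>0)
    r=cv2.minAreaRect(P[m][:,:2].astype(np.float32)*1000); print(" bottle",r,np.median(P[m][:,2]))
# tray
for n,lo,box in (("top",None,(268,190,330,258)),("scene",None,(212,150,282,205))):
    p=cv2.imread(f"pics/{n}0.png"); h=cv2.cvtColor(p,cv2.COLOR_BGR2HSV); m=((h[...,1]<70)&(h[...,2]>60)).astype(np.uint8)
    x0,y0,x1,y1=box; mm=np.zeros_like(m); mm[y0:y1,x0:x1]=m[y0:y1,x0:x1]
    c=max(cv2.findContours(mm,0,2)[0],key=cv2.contourArea)
    W=np.array([plane(n,u,v,.014)[:2] for u,v in c[:,0]],np.float32)*1000
    print("tray",n,cv2.minAreaRect(W))
E
```

```text
top 196 px 199.12755102040816 205.10714285714286 P [0.53952932 0.18270254 0.21861545] [0.51303141 0.15648853 0.2087044 ] [0.56495926 0.20836644 0.22862803] [0.53930413 0.18254598 0.22      ]
 bottle ((541.0349731445312, 183.50921630859375), (149.4947509765625, 179.927490234375), 15.873522758483887) 0.1495662388861596
scene 240 px 311.65416666666664 212.66666666666666 P [0.54316704 0.19007539 0.21956658] [0.51432293 0.16139443 0.20704781] [0.56741156 0.2147085  0.22638963] [0.54343723 0.19027763 0.22      ]
 bottle ((541.8068237304688, 188.85330200195312), (144.73641967773438, 180.01834106445312), 15.294916152954102) 0.15070024742588917
tray top ((513.1668090820312, -168.2929229736328), (142.05392456054688, 182.70957946777344), 72.165283203125)
tray scene ((514.3270263671875, -161.0967254638672), (149.016357421875, 183.62437438964844), 72.22120666503906)
```

```bash
cat >> h.py <<'E'
def rem(x,y,z,yaw):
    s=get_state(); Rm=R.from_euler("xyz",s["tool_rot"]); T=R.from_euler("xyz",[-np.pi/2,0,yaw])
    d=Rm.as_matrix().T@(np.array([x,y,z])-s["tcp_pos"])*100; a=(Rm.inv()*T).as_rotvec(degrees=True)
    print("t=%.2f pos %s rot %s w %.4f F %s M %s q7 %.2f"%(s["clock"],np.round(s["tcp_pos"],4),np.round(s["tool_rot"],4),s["gripper_width"],np.round(s["ft_force"],1),np.round(s["moment"],2),s["q"][6]))
    print("t cm",np.round(d,2),"a deg",np.round(a,2))
E
python3 -m inch '[{"tx":-29.7,"ty":-8.5,"tz":-46.7,"ay":73.9,"claw":1},{"tx":-29.7,"ty":-8.5,"tz":-46.7,"ay":73.9,"claw":1},{"tx":-29.7,"ty":-8.5,"tz":-46.7,"ay":73.9,"claw":1},{"tx":-29.7,"ty":-8.5,"tz":-46.7,"ay":73.9,"claw":1},{"tx":-29.7,"ty":-8.5,"tz":-46.7,"ay":73.9,"claw":1}]'
python3 -c "
from h import *; rem(.54,.185,.33,0)"
```

```text
t=0.10 pos [0.1737 0.5999 0.2445] rot [-1.5709e+00  1.5000e-03  1.2891e+00] w 0.0860 F [ 0.1 -0.1  0.4] M [ 0.07  0.02 -0.  ] q7 -0.08
t cm [-29.68  -8.5  -46.72] a deg [ 6.000e-02  7.386e+01 -7.000e-02]validation failed for argument at $[0]...
```

```bash
python3 -m inch '[{"tx":-4,"ty":-1,"tz":-4,"ay":7,"claw":1.0}]'; echo; echo rc $?;python3 -m inch '[{"ax":0,"ay":0,"az":0,"tx":0,"ty":-0.5,"tz":0,"claw":1}]'; echo; python3 -m inch '[{"ty":-0.5}]'; python3 -m inch --help | head -30
```

```text
rc 0
clock: 0.18
tcp_pos: [0.1736, 0.5995, 0.2489]
tool_rot: [-1.571, 0.003, 1.289]
ft_force: [0.9, 0.0, -0.6]
gripper_width: 0.0852
validation failed for argument at $[0]...
validation failed for argument at $[0]...
invalid input: not JSON, or not a number
```

All keys are required in each row.

```bash

python3 -m inch '[{"ax":0,"az":0,"tx":-29.7,"ty":-8,"tz":-46.7,"ay":73.9,"claw":1},{"ax":0,"az":0,"tx":-29.7,"ty":-8,"tz":-46.7,"ay":73.9,"claw":1},{"ax":0,"az":0,"tx":-29.7,"ty":-8,"tz":-46.7,"ay":73.9,"claw":1},{"ax":0,"az":0,"tx":-29.7,"ty":-8,"tz":-46.7,"ay":73.9,"claw":1},{"ax":0,"az":0,"tx":-29.7,"ty":-8,"tz":-46.7,"ay":73.9,"claw":1}]'
python3 -c "
from h import *; rem(.54,.185,.33,0)"
```

```text
clock: 0.6
tcp_pos: [0.3111, 0.444, 0.2807]
tool_rot: [-1.57, -0.0, 0.658]
ft_force: [1.9, 0.5, 0.1]
gripper_width: 0.0853
t=0.60 pos [0.3111 0.444  0.2807] rot [-1.5705e+00 -1.0000e-04  6.5810e-01] w 0.0853 F [1.9 0.5 0.1] M [ 0.05 -0.08  0.02] q7 -0.35
t cm [  2.27  -4.94 -34.49] a deg [-2.00e-02  3.77e+01  0.00e+00]
```

```bash

python3 -m inch '[{"ax":0,"az":0,"tx":2.2,"ty":-4.9,"tz":-34,"ay":37.7,"claw":1},{"ax":0,"az":0,"tx":2.2,"ty":-4.9,"tz":-34,"ay":37.7,"claw":1},{"ax":0,"az":0,"tx":2.2,"ty":-4.9,"tz":-34,"ay":37.7,"claw":1},{"ax":0,"az":0,"tx":2.2,"ty":-4.9,"tz":-34,"ay":37.7,"claw":1},{"ax":0,"az":0,"tx":2.2,"ty":-4.9,"tz":-34,"ay":37.7,"claw":1}]'
python3 -c "
from h import *; rem(.54,.185,.33,0)"
```

```text
clock: 1.02
tcp_pos: [0.4484, 0.2901, 0.3106]
tool_rot: [-1.57, -0.0, 0.033]
ft_force: [1.0, 1.1, -0.8]
gripper_width: 0.0854
t=1.02 pos [0.4484 0.2901 0.3106] rot [-1.57e+00 -3.00e-04  3.30e-02] w 0.0854 F [ 1.   1.1 -0.8] M [ 0.09 -0.08  0.02] q7 -0.55
t cm [  8.81  -1.94 -10.8 ] a deg [-0.05  1.89  0.02]
```

```bash

python3 -m inch '[{"ax":0,"az":0,"tx":8.8,"ty":-1.9,"tz":-10.5,"ay":0,"claw":1},{"ax":0,"az":0,"tx":8.8,"ty":-1.9,"tz":-10.5,"ay":0,"claw":1},{"ax":0,"az":0,"tx":8.8,"ty":-1.9,"tz":-10.5,"ay":0,"claw":1},{"ax":0,"az":0,"tx":8.8,"ty":-1.9,"tz":-10.5,"ay":0,"claw":1},{"ax":0,"az":0,"tx":8.8,"ty":-1.9,"tz":-10.5,"ay":0,"claw":1}]'
python3 - <<'E'
from h import *; rem(.54,.185,.33,0)
c=optics.get_calibration("wrist"); p,d=optics.snapshot("wrist"); cv2.imwrite("pics/w1.png",p); np.savez("w1.npz",d=d,**c); print(c)
E
```

```text
clock: 1.43
tcp_pos: [0.5422, 0.1857, 0.3297]
tool_rot: [-1.572, -0.002, 0.032]
ft_force: [-0.2, -0.4, -0.4]
gripper_width: 0.0853
t=1.43 pos [0.5422 0.1857 0.3297] rot [-1.5721 -0.0022  0.0319] w 0.0853 F [-0.2 -0.4 -0.4] M [ 0.02  0.02 -0.02] q7 -0.26
t cm [-0.22 -0.03 -0.06] a deg [0.07 1.83 0.13]
{'fov_y': 61.926598529442686, 'cx': 256.22341963011587, 'cy': 188.06878119054298, 'eye': array([0.53918107, 0.2688461 , 0.45805179]), 'orientation': array([-0.32637609, -0.00076204,  0.03052117])}
```

View pics/w1.png

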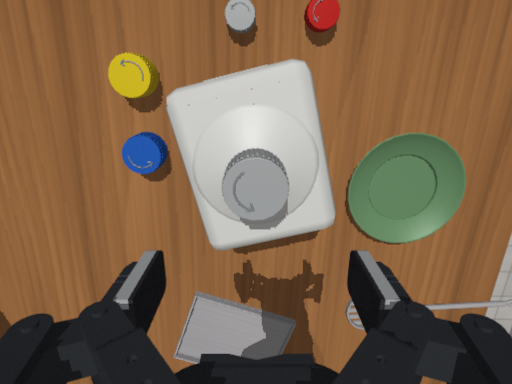

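The wrist view shows the cap top at about (256,187), midway between the fingers (pads at about x 145 and 370). Next I measure its centre.

```bash
python3 - <<'E'
from h import *
p=cv2.imread("pics/w1.png"); z=np.load("w1.npz"); d=z["d"]; c={k:(float(z[k]) if z[k].ndim==0 else z[k]) for k in("fov_y","cx","cy","eye","orientation")}
v,u=np.mgrid[0:384,0:512]; f=192/np.tan(np.radians(c["fov_y"]/2))
P=c["eye"]+(np.stack([(u-c["cx"])/f,-(v-c["cy"])/f,-np.ones_like(u)],-1)@R.from_euler("xyz",c["orientation"]).as_matrix().T)*d[...,None]
m=(abs(u-256)<50)&(abs(v-188)<50)&(P[...,2]>.214)&(P[...,2]<.232)
print(m.sum(),np.median(P[m],0),P[m].max(0)-P[m].min(0),(P[m].max(0)+P[m].min(0))/2)
cn=max(cv2.findContours(m.astype(np.uint8),0,2)[0],key=cv2.contourArea)
e=cv2.fitEllipse(cn);print(e,plane(c,*e[0],.220))
cc,r=cv2.minEnclosingCircle(cn);print(cc,r,plane(c,*cc,.220))
img=cv2.resize(p[140:240,200:320],None,fx=5,fy=5); cv2.ellipse(img,((5*(e[0][0]-200),5*(e[0][1]-140)),(5*e[1][0],5*e[1][1]),e[2]),(0,0,255),1); cv2.imwrite("pics/w1c.png",img)
mb=(P[...,2]>.12)&(P[...,2]<.175)&(u>150)&(u<345)&(v>50)&(v<255)
print("bottle",cv2.minAreaRect(P[mb][:,:2].astype(np.float32)*1000))
E
```

```text
3431 [0.5410707  0.18868447 0.2204859 ] [0.05387737 0.05348595 0.00922331] [0.54133045 0.18710975 0.21861563]
((255.29306030273438, 187.69708251953125), (64.32524871826172, 66.359619140625), 91.95001983642578) [0.54108184 0.188599   0.22      ]
(255.35838317871094, 186.9488067626953) 33.884765625 [0.54111473 0.18921972 0.22      ]
bottle ((540.4720458984375, 188.57730102539062), (146.37742614746094, 175.90501403808594), 15.327786445617676)
```

View pics/w1c.png

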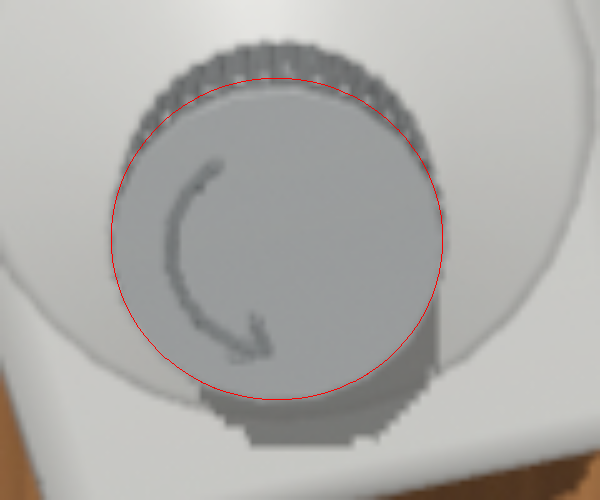

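```bash

python3 -m inch '[{"ax":0,"az":0,"tx":-0.1,"ty":2.5,"tz":0.3,"ay":0,"claw":1},{"ax":0,"az":0,"tx":-0.1,"ty":5,"tz":0.3,"ay":0,"claw":1},{"ax":0,"az":0,"tx":-0.1,"ty":7.5,"tz":0.3,"ay":0,"claw":1},{"ax":0,"az":0,"tx":-0.1,"ty":9,"tz":0.3,"ay":0,"claw":1},{"ax":0,"az":0,"tx":-0.1,"ty":9,"tz":0.3,"ay":0,"claw":1}]'
python3 -c "
from h import *; rem(.541,.1885,.199,0.032)"
```

```text
clock: 1.9
tcp_pos: [0.5354, 0.1946, 0.2353]
tool_rot: [-1.573, 0.006, 0.042]
ft_force: [0.1, -0.5, 0.1]
gripper_width: 0.0855
t=1.90 pos [0.5354 0.1946 0.2353] rot [-1.5726  0.0061  0.0417] w 0.0855 F [ 0.1 -0.5  0.1] M [0.02 0.04 0.02] q7 -0.23
t cm [ 0.56  3.62 -0.63] a deg [ 0.1   0.56 -0.35]
```

```bash

python3 -m inch '[{"ax":0,"az":0,"tx":0,"ty":0,"tz":0,"ay":0,"claw":1},{"ax":0,"az":0,"tx":0,"ty":0,"tz":0,"ay":0,"claw":1},{"ax":0,"az":0,"tx":0,"ty":0,"tz":0,"ay":0,"claw":1}]'
python3 -c "
from h import *; rem(.541,.1885,.199,0.032)"
```

```text
clock: 2.15
tcp_pos: [0.5389, 0.194, 0.2402]
tool_rot: [-1.57, -0.002, 0.04]
ft_force: [-0.5, -0.6, 0.5]
gripper_width: 0.0851
t=2.15 pos [0.5389 0.194  0.2402] rot [-1.5696 -0.0019  0.0397] w 0.0851 F [-0.5 -0.6  0.5] M [ 0.05  0.   -0.05] q7 -0.23
t cm [ 0.18  4.12 -0.57] a deg [-0.07  0.44  0.11]
```

```bash

python3 - <<'E'
from h import *; rem(.541,.1885,.199,0.032)
c=optics.get_calibration("wrist"); p,d=optics.snapshot("wrist"); cv2.imwrite("pics/w2.png",p); np.savez("w2.npz",d=d,**c)
v,u=np.mgrid[0:384,0:512]; f=192/np.tan(np.radians(c["fov_y"]/2))
P=c["eye"]+(np.stack([(u-c["cx"])/f,-(v-c["cy"])/f,-np.ones_like(u)],-1)@R.from_euler("xyz",c["orientation"]).as_matrix().T)*d[...,None]
m=(P[...,2]>.214)&(P[...,2]<.232)&(abs(P[...,0]-.541)<.035)&(abs(P[...,1]-.188)<.035)
cn=max(cv2.findContours(m.astype(np.uint8),0,2)[0],key=cv2.contourArea)
e=cv2.fitEllipse(cn);print(e,plane(c,*e[0],.220)); print(np.median(P[m],0),P[m].min(0),P[m].max(0))
cv2.ellipse(p,e,(0,0,255),1); cv2.imwrite("pics/w2.png",p)
E
```

```text
t=2.15 pos [0.5389 0.194  0.2402] rot [-1.5696 -0.0019  0.0397] w 0.0851 F [-0.5 -0.6  0.5] M [ 0.05  0.   -0.05] q7 -0.23
t cm [ 0.18  4.12 -0.57] a deg [-0.07  0.44  0.11]
((260.675048828125, 255.26199340820312), (91.44676208496094, 98.9302978515625), 88.22991180419922) [0.54103948 0.18969322 0.22      ]
[0.54096731 0.18990958 0.22040156] [0.51409668 0.16006547 0.21400415] [0.5682558  0.21427379 0.22272092]
```

View pics/w2.png

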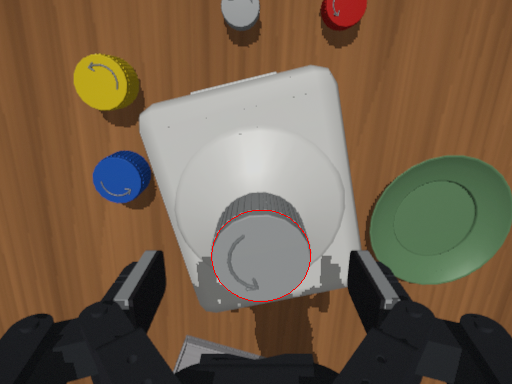

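The second view agrees: the cap top is at (260,255), which gives (0.541, 0.189, 0.220). Descending around it.

```bash

python3 -m inch '[{"ax":0,"az":0,"tx":0.2,"ty":0.5,"tz":-0.5,"ay":0,"claw":1},{"ax":0,"az":0,"tx":0.2,"ty":1.5,"tz":-0.5,"ay":0,"claw":1},{"ax":0,"az":0,"tx":0.2,"ty":2.5,"tz":-0.5,"ay":0,"claw":1},{"ax":0,"az":0,"tx":0.2,"ty":3.5,"tz":-0.5,"ay":0,"claw":1},{"ax":0,"az":0,"tx":0.2,"ty":4,"tz":-0.5,"ay":0,"claw":1}]'
python3 -m inch '[{"ax":0,"az":0,"tx":0,"ty":0,"tz":0,"ay":0,"claw":1},{"ax":0,"az":0,"tx":0,"ty":0,"tz":0,"ay":0,"claw":1},{"ax":0,"az":0,"tx":0,"ty":0,"tz":0,"ay":0,"claw":1},{"ax":0,"az":0,"tx":0,"ty":0,"tz":0,"ay":0,"claw":1}]'
python3 -c "
from h import *; rem(.541,.189,.199,0.04)"
```

```text
clock: 2.62
tcp_pos: [0.5397, 0.1881, 0.1966]
tool_rot: [-1.572, 0.002, 0.039]
ft_force: [0.4, -0.2, -0.3]
gripper_width: 0.0855
clock: 2.95
tcp_pos: [0.5409, 0.1885, 0.1992]
tool_rot: [-1.57, -0.001, 0.039]
ft_force: [-0.5, 0.9, -0.3]
gripper_width: 0.0853
t=2.95 pos [0.5409 0.1885 0.1992] rot [-1.5705e+00 -7.0000e-04  3.9100e-02] w 0.0853 F [-0.5  0.9 -0.3] M [-0.05  0.02 -0.02] q7 -0.20
t cm [0.01 0.02 0.05] a deg [-0.02 -0.05  0.04]
```

```bash

python3 -m inch '[{"ax":0,"az":0,"tx":0,"ty":0,"tz":0,"ay":0,"claw":0.68},{"ax":0,"az":0,"tx":0,"ty":0,"tz":0,"ay":0,"claw":0.68},{"ax":0,"az":0,"tx":0,"ty":0,"tz":0,"ay":0,"claw":0.68},{"ax":0,"az":0,"tx":0,"ty":0,"tz":0,"ay":0,"claw":0.68},{"ax":0,"az":0,"tx":0,"ty":0,"tz":0,"ay":0,"claw":0.68}]' 20
python3 -m inch '[{"ax":0,"az":0,"tx":0,"ty":0,"tz":0,"ay":0,"claw":0.64},{"ax":0,"az":0,"tx":0,"ty":0,"tz":0,"ay":0,"claw":0.64},{"ax":0,"az":0,"tx":0,"ty":0,"tz":0,"ay":0,"claw":0.64}]' 20
python3 -c "
from h import *; rem(.541,.189,.199,0.04)"
```

```text
clock: 3.37
tcp_pos: [0.5406, 0.1884, 0.1988]
tool_rot: [-1.571, -0.0, 0.039]
ft_force: [-0.5, 0.4, -0.3]
gripper_width: 0.0583
clock: 3.62
tcp_pos: [0.5406, 0.1884, 0.1988]
tool_rot: [-1.571, -0.0, 0.039]
ft_force: [-0.1, -1.1, -0.1]
gripper_width: 0.0546
t=3.62 pos [0.5406 0.1884 0.1988] rot [-1.5708 -0.      0.039 ] w 0.0546 F [-0.1 -1.1 -0.1] M [-0.03  0.    0.05] q7 -0.20
t cm [ 0.04 -0.02  0.06] a deg [-0.   -0.06  0.  ]
```

```bash

python3 -m inch '[{"ax":0,"az":0,"tx":0,"ty":0,"tz":0,"ay":0,"claw":0.6},{"ax":0,"az":0,"tx":0,"ty":0,"tz":0,"ay":0,"claw":0.6},{"ax":0,"az":0,"tx":0,"ty":0,"tz":0,"ay":0,"claw":0.55},{"ax":0,"az":0,"tx":0,"ty":0,"tz":0,"ay":0,"claw":0.5},{"ax":0,"az":0,"tx":0,"ty":0,"tz":0,"ay":0,"claw":0.5}]' 20
python3 -c "
from h import *; rem(.541,.189,.199,0.04)"
```

```text
clock: 4.03
tcp_pos: [0.541, 0.1884, 0.199]
tool_rot: [-1.571, -0.001, 0.039]
ft_force: [2.5, 0.0, 2.5]
gripper_width: 0.0524
t=4.03 pos [0.541  0.1884 0.199 ] rot [-1.5706e+00 -1.0000e-03  3.8900e-02] w 0.0524 F [2.5 0.  2.5] M [ 0.02 -0.45  0.04] q7 -0.20
t cm [ 0.   -0.    0.06] a deg [-0.01 -0.06  0.06]
```

```bash

python3 -m inch '[{"ax":0,"az":0,"tx":0,"ty":0,"tz":0,"ay":0,"claw":0.3},{"ax":0,"az":0,"tx":0,"ty":0,"tz":0,"ay":0,"claw":0.3},{"ax":0,"az":0,"tx":0,"ty":0,"tz":0,"ay":0,"claw":0.3}]' 80
python3 -c "
from h import *; rem(.541,.189,.199,0.04)"
```

```text
clock: 4.28
tcp_pos: [0.5411, 0.1884, 0.1993]
tool_rot: [-1.57, -0.001, 0.039]
ft_force: [2.1, -1.2, 5.8]
gripper_width: 0.0512
t=4.28 pos [0.5411 0.1884 0.1993] rot [-1.5703e+00 -1.2000e-03  3.8800e-02] w 0.0512 F [ 2.1 -1.2  5.8] M [-0.04 -0.39 -0.05] q7 -0.20
t cm [-0.01  0.03  0.06] a deg [-0.03 -0.07  0.07]
```

```bash

python3 -m inch '[{"ax":0,"az":0,"tx":0,"ty":0.05,"tz":0,"ay":0,"claw":0.3},{"ax":0,"az":0,"tx":0,"ty":0.1,"tz":0,"ay":0,"claw":0.3},{"ax":0,"az":0,"tx":0,"ty":0.1,"tz":0,"ay":0,"claw":0.3},{"ax":0,"az":0,"tx":0,"ty":0.1,"tz":0,"ay":0,"claw":0.3}]'
python3 -m inch '[{"ax":0,"az":0,"tx":0,"ty":0.05,"tz":0,"ay":0,"claw":0.3},{"ax":0,"az":0,"tx":0,"ty":0.1,"tz":0,"ay":0,"claw":0.3},{"ax":0,"az":0,"tx":0,"ty":0.1,"tz":0,"ay":0,"claw":0.3},{"ax":0,"az":0,"tx":0,"ty":0.1,"tz":0,"ay":0,"claw":0.3}]'
python3 -c "
from h import *; rem(.541,.189,.199,0.04)"
```

```text
clock: 4.62
tcp_pos: [0.5411, 0.1885, 0.1988]
tool_rot: [-1.57, -0.001, 0.039]
ft_force: [0.4, -0.4, 9.4]
gripper_width: 0.0512
clock: 4.95
tcp_pos: [0.5411, 0.1884, 0.1979]
tool_rot: [-1.57, -0.001, 0.039]
ft_force: [-0.6, -1.5, 10.7]
gripper_width: 0.051
t=4.95 pos [0.5411 0.1884 0.1979] rot [-1.57e+00 -1.40e-03  3.88e-02] w 0.0510 F [-0.6 -1.5 10.7] M [-0.14  0.02 -0.03] q7 -0.20
t cm [-0.01 -0.11  0.06] a deg [-0.05 -0.07  0.08]
```

```bash

python3 -m inch '[{"ax":0,"az":0,"tx":0,"ty":0.05,"tz":0,"ay":0,"claw":0.3},{"ax":0,"az":0,"tx":0,"ty":0.05,"tz":0,"ay":0,"claw":0.3},{"ax":0,"az":0,"tx":0,"ty":0.05,"tz":0,"ay":0,"claw":0.3}]'
python3 -m inch '[{"ax":0,"az":0,"tx":0,"ty":0.05,"tz":0,"ay":0,"claw":0.3},{"ax":0,"az":0,"tx":0,"ty":0.05,"tz":0,"ay":0,"claw":0.3},{"ax":0,"az":0,"tx":0,"ty":0.05,"tz":0,"ay":0,"claw":0.3}]'
python3 -c "
from h import *; rem(.541,.189,.199,0.04)"
```

```text
clock: 5.2
tcp_pos: [0.5411, 0.1885, 0.1975]
tool_rot: [-1.57, -0.001, 0.039]
ft_force: [-0.5, -1.0, 11.2]
gripper_width: 0.0511
clock: 5.45
tcp_pos: [0.5411, 0.1884, 0.197]
tool_rot: [-1.57, -0.001, 0.039]
ft_force: [-0.6, -0.2, 11.5]
gripper_width: 0.0511
t=5.45 pos [0.5411 0.1884 0.197 ] rot [-1.5698e+00 -1.5000e-03  3.8800e-02] w 0.0511 F [-0.6 -0.2 11.5] M [-0.19  0.11 -0.02] q7 -0.20
t cm [-0.01 -0.2   0.06] a deg [-0.05 -0.07  0.08]
```

```bash

python3 -m inch '[{"ax":0,"az":0,"tx":0,"ty":0.05,"tz":0,"ay":0,"claw":0.3},{"ax":0,"az":0,"tx":0,"ty":0.05,"tz":0,"ay":0,"claw":0.3},{"ax":0,"az":0,"tx":0,"ty":0.05,"tz":0,"ay":0,"claw":0.3}]'
python3 -m inch '[{"ax":0,"az":0,"tx":0,"ty":0.03,"tz":0,"ay":0,"claw":0.3},{"ax":0,"az":0,"tx":0,"ty":0.03,"tz":0,"ay":0,"claw":0.3},{"ax":0,"az":0,"tx":0,"ty":0.03,"tz":0,"ay":0,"claw":0.3}]'
python3 -c "
from h import *; rem(.541,.189,.199,0.04)"
```

```text
clock: 5.7
tcp_pos: [0.5411, 0.1884, 0.1966]
tool_rot: [-1.57, -0.001, 0.039]
ft_force: [-1.1, -1.1, 12.6]
gripper_width: 0.0513
clock: 5.95
tcp_pos: [0.5412, 0.1884, 0.1966]
tool_rot: [-1.57, -0.002, 0.039]
ft_force: [-1.9, -1.3, 14.4]
gripper_width: 0.0513
t=5.95 pos [0.5412 0.1884 0.1966] rot [-1.5696 -0.0016  0.0388] w 0.0513 F [-1.9 -1.3 14.4] M [-0.28  0.42 -0.04] q7 -0.20
t cm [-0.01 -0.24  0.06] a deg [-0.07 -0.07  0.09]
```

```bash

python3 -m inch '[{"ax":0,"az":0,"tx":0,"ty":0.03,"tz":0,"ay":0,"claw":0.3},{"ax":0,"az":0,"tx":0,"ty":0.03,"tz":0,"ay":0,"claw":0.3},{"ax":0,"az":0,"tx":0,"ty":0.03,"tz":0,"ay":0,"claw":0.3}]'
python3 -m inch '[{"ax":0,"az":0,"tx":0,"ty":0.02,"tz":0,"ay":0,"claw":0.3},{"ax":0,"az":0,"tx":0,"ty":0.02,"tz":0,"ay":0,"claw":0.3},{"ax":0,"az":0,"tx":0,"ty":0.02,"tz":0,"ay":0,"claw":0.3}]'
python3 -c "
from h import *; rem(.541,.189,.199,0.04)"
```

```text
clock: 6.2
tcp_pos: [0.5412, 0.1885, 0.1966]
tool_rot: [-1.569, -0.002, 0.039]
ft_force: [-3.4, -1.4, 16.2]
gripper_width: 0.0512
clock: 6.45
tcp_pos: [0.5412, 0.1885, 0.1966]
tool_rot: [-1.569, -0.002, 0.039]
ft_force: [-3.9, -1.3, 17.6]
gripper_width: 0.0511
t=6.45 pos [0.5412 0.1885 0.1966] rot [-1.5693 -0.0017  0.0387] w 0.0511 F [-3.9 -1.3 17.6] M [-0.38  0.69 -0.04] q7 -0.20
t cm [-0.02 -0.24  0.05] a deg [-0.09 -0.07  0.1 ]
```

```bash

python3 -m inch '[{"ax":0,"az":0,"tx":-0.04,"ty":0,"tz":0,"ay":-2,"claw":0.3},{"ax":0,"az":0,"tx":-0.04,"ty":0,"tz":0,"ay":-5,"claw":0.3},{"ax":0,"az":0,"tx":-0.04,"ty":0,"tz":0,"ay":-8,"claw":0.3},{"ax":0,"az":0,"tx":-0.04,"ty":0,"tz":0,"ay":-8,"claw":0.3}]'
python3 -c "
from h import *; rem(.541,.189,.199,1.1)"
```

```text
clock: 6.78
tcp_pos: [0.5412, 0.1887, 0.1966]
tool_rot: [-1.569, -0.003, 0.182]
ft_force: [-1.8, -1.0, 17.5]
gripper_width: 0.0509
t=6.78 pos [0.5412 0.1887 0.1966] rot [-1.5693 -0.0029  0.1818] w 0.0509 F [-1.8 -1.  17.5] M [-0.17  0.35  0.09] q7 -0.07
t cm [-0.01 -0.24  0.03] a deg [ -0.   -52.61   0.19]
```

```bash

python3 -m inch '[{"ax":0,"az":0,"tx":0,"ty":0,"tz":0,"ay":-4,"claw":0.3},{"ax":0,"az":0,"tx":0,"ty":0,"tz":0,"ay":-8,"claw":0.3},{"ax":0,"az":0,"tx":0,"ty":0,"tz":0,"ay":-12,"claw":0.3},{"ax":0,"az":0,"tx":0,"ty":0,"tz":0,"ay":-12,"claw":0.3}]'
python3 -c "
from h import *; rem(.541,.189,.199,1.1)"
```

```text
clock: 7.12
tcp_pos: [0.5411, 0.1889, 0.1966]
tool_rot: [-1.57, -0.003, 0.392]
ft_force: [-1.9, -0.5, 16.5]
gripper_width: 0.0513
t=7.12 pos [0.5411 0.1889 0.1966] rot [-1.5699 -0.0031  0.3925] w 0.0513 F [-1.9 -0.5 16.5] M [-0.13  0.4   0.18] q7 0.12
t cm [-0.   -0.24  0.02] a deg [ 1.000e-02 -4.054e+01  1.900e-01]
```

```bash

python3 -m inch '[{"ax":0,"az":0,"tx":0,"ty":0.01,"tz":0,"ay":-4,"claw":0.3},{"ax":0,"az":0,"tx":0,"ty":0.01,"tz":0,"ay":-8,"claw":0.3},{"ax":0,"az":0,"tx":0,"ty":0.01,"tz":0,"ay":-12,"claw":0.3},{"ax":0,"az":0,"tx":0,"ty":0.01,"tz":0,"ay":-12,"claw":0.3}]'
python3 -c "
from h import *; rem(.541,.189,.199,1.1)
p,d=optics.snapshot('wrist'); cv2.imwrite('pics/w3.png',p)"
```

```text
clock: 7.45
tcp_pos: [0.5408, 0.1888, 0.1966]
tool_rot: [-1.57, -0.003, 0.602]
ft_force: [-4.6, -1.2, 17.8]
gripper_width: 0.0511
t=7.45 pos [0.5408 0.1888 0.1966] rot [-1.5704 -0.0028  0.6019] w 0.0511 F [-4.6 -1.2 17.8] M [-0.23  0.59  0.14] q7 0.31
t cm [ 0.03 -0.24  0.01] a deg [ 2.000e-02 -2.854e+01  1.600e-01]
```

View pics/w3.png

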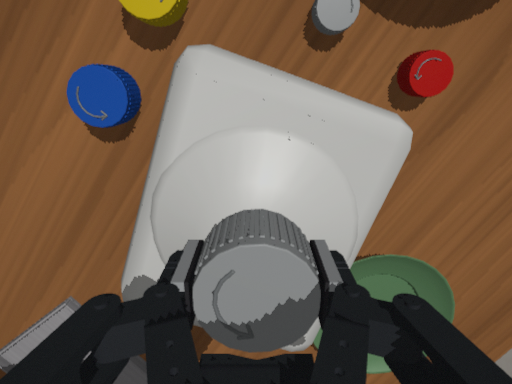

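The arrow on the cap keeps its place in the picture (235,305) while the bottle appears rotated, so the cap is turning with the jaws and the bottle is staying put. I carry on the turn.

```bash

python3 -m inch '[{"ax":0,"az":0,"tx":-0.04,"ty":0,"tz":0.03,"ay":-4,"claw":0.3},{"ax":0,"az":0,"tx":-0.04,"ty":0,"tz":0.03,"ay":-8,"claw":0.3},{"ax":0,"az":0,"tx":-0.04,"ty":0,"tz":0.03,"ay":-12,"claw":0.3},{"ax":0,"az":0,"tx":-0.04,"ty":0,"tz":0.03,"ay":-12,"claw":0.3}]'
python3 -c "
from h import *; rem(.541,.189,.199,1.09)"
```

```text
clock: 7.83
tcp_pos: [0.5403, 0.1887, 0.1966]
tool_rot: [-1.571, -0.003, 0.811]
ft_force: [-2.3, -0.7, 17.6]
gripper_width: 0.0511
t=7.83 pos [0.5403 0.1887 0.1966] rot [-1.5711 -0.0026  0.8113] w 0.0511 F [-2.3 -0.7 17.6] M [-0.3   0.57  0.11] q7 0.50
t cm [ 0.07 -0.24 -0.03] a deg [  0.04 -15.97   0.14]
```

```bash

python3 -m inch '[{"ax":0,"az":0,"tx":-0.02,"ty":0,"tz":0.02,"ay":-4,"claw":0.3},{"ax":0,"az":0,"tx":-0.02,"ty":0,"tz":0.02,"ay":-8,"claw":0.3},{"ax":0,"az":0,"tx":-0.02,"ty":0,"tz":0.02,"ay":-12,"claw":0.3},{"ax":0,"az":0,"tx":-0.02,"ty":0,"tz":0.02,"ay":-15,"claw":0.3},{"ax":0,"az":0,"tx":-0.02,"ty":0,"tz":0.02,"ay":-15,"claw":0.3}]'
python3 -c "
from h import *; rem(.541,.189,.199,1.09)"
```

```text
clock: 8.25
tcp_pos: [0.5397, 0.1883, 0.1966]
tool_rot: [-1.571, -0.002, 1.072]
ft_force: [-4.1, -1.6, 18.9]
gripper_width: 0.0515
t=8.25 pos [0.5397 0.1883 0.1966] rot [-1.5714 -0.0017  1.0718] w 0.0515 F [-4.1 -1.6 18.9] M [-0.44  0.88  0.1 ] q7 0.73
t cm [ 0.12 -0.24 -0.08] a deg [ 0.04 -1.04  0.1 ]
```

```bash

python3 -m inch '[{"ax":0,"az":0,"tx":0,"ty":-0.2,"tz":0,"ay":0,"claw":0.3},{"ax":0,"az":0,"tx":0,"ty":-0.4,"tz":0,"ay":0,"claw":0.3},{"ax":0,"az":0,"tx":0,"ty":-0.6,"tz":0,"ay":0,"claw":0.3},{"ax":0,"az":0,"tx":0,"ty":-0.6,"tz":0,"ay":0,"claw":0.3}]'
python3 -m inch '[{"ax":0,"az":0,"tx":0,"ty":-0.2,"tz":0,"ay":0,"claw":0.3},{"ax":0,"az":0,"tx":0,"ty":-0.4,"tz":0,"ay":0,"claw":0.3},{"ax":0,"az":0,"tx":0,"ty":-0.4,"tz":0,"ay":0,"claw":0.3}]'
```

```text
clock: 8.58
tcp_pos: [0.5396, 0.1884, 0.2013]
tool_rot: [-1.571, -0.001, 1.069]
ft_force: [-0.1, -0.9, 6.7]
gripper_width: 0.0509
clock: 8.83
tcp_pos: [0.5392, 0.1883, 0.2045]
tool_rot: [-1.571, 0.0, 1.069]
ft_force: [1.9, -0.5, 1.9]
gripper_width: 0.051
```

Free, with no upward pull on the bottle. Lifting off.

```bash

python3 -m inch '[{"ax":0,"az":0,"tx":0,"ty":-0.5,"tz":0,"ay":0,"claw":0.3},{"ax":0,"az":0,"tx":0,"ty":-1,"tz":0,"ay":0,"claw":0.3},{"ax":0,"az":0,"tx":0,"ty":-1.5,"tz":0,"ay":0,"claw":0.3},{"ax":0,"az":0,"tx":0,"ty":-2,"tz":0,"ay":0,"claw":0.3},{"ax":0,"az":0,"tx":0,"ty":-2.5,"tz":0,"ay":0,"claw":0.3}]'
python3 -m inch '[{"ax":0,"az":0,"tx":0,"ty":-1.5,"tz":0,"ay":0,"claw":0.3},{"ax":0,"az":0,"tx":0,"ty":-3,"tz":0,"ay":0,"claw":0.3},{"ax":0,"az":0,"tx":0,"ty":-5,"tz":0,"ay":0,"claw":0.3},{"ax":0,"az":0,"tx":0,"ty":-5,"tz":0,"ay":0,"claw":0.3}]'
python3 - <<'E'
from h import *
rem(.5135,-.166,.28,.0)
for n in("scene","top"):
    p,d=optics.snapshot(n); cv2.imwrite(f"pics/{n}1.png",p); np.save(n+"1.npy",d)
p=cv2.imread("pics/scene1.png"); cv2.imwrite("pics/s1c.png",cv2.resize(p[150:310,210:420],None,fx=3.5,fy=3.5))
E
```

```text
clock: 9.25
tcp_pos: [0.5392, 0.1884, 0.2298]
tool_rot: [-1.57, 0.0, 1.069]
ft_force: [0.6, 0.5, -0.7]
gripper_width: 0.0515
clock: 9.58
tcp_pos: [0.5409, 0.1889, 0.2834]
tool_rot: [-1.574, -0.005, 1.069]
ft_force: [-0.0, 0.8, 0.8]
gripper_width: 0.0511
t=9.58 pos [0.5409 0.1889 0.2834] rot [-1.5739 -0.0045  1.0687] w 0.0511 F [-0.   0.8  0.8] M [-0.02 -0.03  0.02] q7 0.71
t cm [-32.43   0.24 -14.68] a deg [2.000e-02 6.123e+01 3.300e-01]
```

View pics/s1c.png

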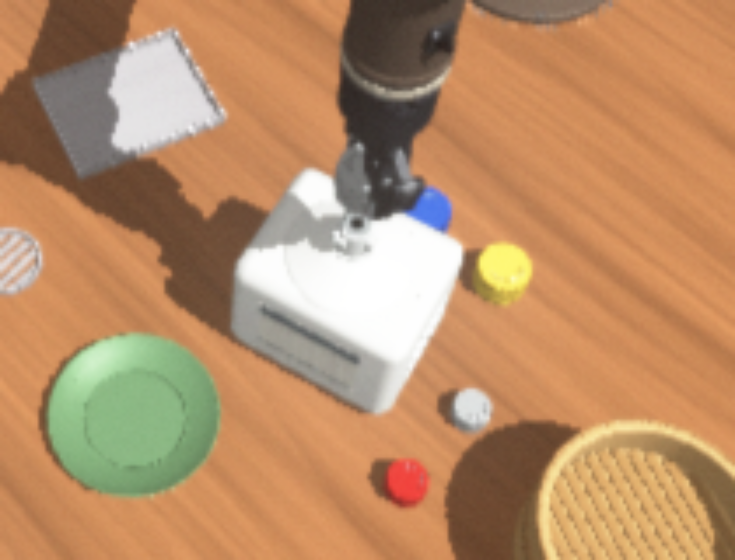

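View pics/top1.png

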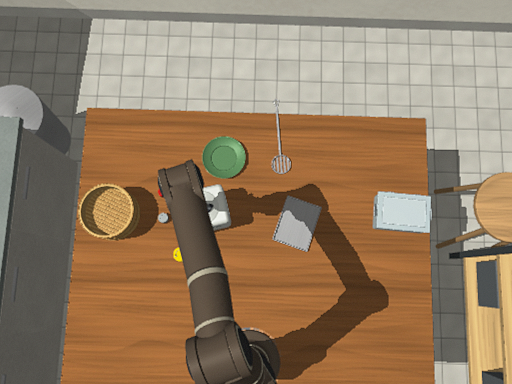

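The neck stands bare at crop (357,228), the bottle is where it was, and the cap is in the jaws. Next I carry it to the tray.

```bash

python3 -m inch '[{"ax":0,"az":0,"tx":-2,"ty":0,"tz":-1,"ay":5,"claw":0.3},{"ax":0,"az":0,"tx":-5,"ty":0,"tz":-2.3,"ay":11,"claw":0.3},{"ax":0,"az":0,"tx":-8,"ty":0,"tz":-3.7,"ay":17,"claw":0.3},{"ax":0,"az":0,"tx":-11,"ty":0,"tz":-5,"ay":23,"claw":0.3},{"ax":0,"az":0,"tx":-14,"ty":0,"tz":-6.3,"ay":29,"claw":0.3}]'
python3 -c "
from h import *; rem(.5135,-.165,.28,-.314)"
```

```text
clock: 10.1
tcp_pos: [0.5262, 0.0339, 0.2783]
tool_rot: [-1.57, 0.002, 0.558]
ft_force: [0.7, 0.0, -0.1]
gripper_width: 0.0515
t=10.10 pos [0.5262 0.0339 0.2783] rot [-1.5701  0.0016  0.5578] w 0.0515 F [ 0.7  0.  -0.1] M [-0.01 -0.03 -0.03] q7 0.49
t cm [-11.61  -0.16 -16.2 ] a deg [ 0.   49.95 -0.11]
```

```bash

python3 -m inch '[{"ax":0,"az":0,"tx":-1.7,"ty":0,"tz":-2.4,"ay":7,"claw":0.3},{"ax":0,"az":0,"tx":-3.5,"ty":0.5,"tz":-4.8,"ay":14,"claw":0.3},{"ax":0,"az":0,"tx":-5.2,"ty":1,"tz":-7.2,"ay":21,"claw":0.3},{"ax":0,"az":0,"tx":-7,"ty":2,"tz":-9.7,"ay":28,"claw":0.3},{"ax":0,"az":0,"tx":-8.7,"ty":3,"tz":-12.2,"ay":35,"claw":0.3}]'
python3 -c "
from h import *; rem(.5135,-.165,.15,-.314)"
```

```text
clock: 10.52
tcp_pos: [0.5179, -0.1156, 0.2485]
tool_rot: [-1.571, 0.001, -0.054]
ft_force: [0.9, 0.7, -1.3]
gripper_width: 0.051
t=10.52 pos [ 0.5179 -0.1156  0.2485] rot [-1.5707e+00  6.0000e-04 -5.4200e-02] w 0.0510 F [ 0.9  0.7 -1.3] M [-0.02 -0.05 -0.03] q7 0.23
t cm [-0.17  9.85 -4.96] a deg [-0.   14.89 -0.03]
```

```bash

python3 -m inch '[{"ax":0,"az":0,"tx":-0.1,"ty":1.5,"tz":-2,"ay":6,"claw":0.3},{"ax":0,"az":0,"tx":-0.2,"ty":4,"tz":-4,"ay":12,"claw":0.3},{"ax":0,"az":0,"tx":-0.2,"ty":7,"tz":-4.9,"ay":15,"claw":0.3},{"ax":0,"az":0,"tx":-0.2,"ty":9.8,"tz":-4.9,"ay":15,"claw":0.3},{"ax":0,"az":0,"tx":-0.2,"ty":9.8,"tz":-4.9,"ay":15,"claw":0.3}]'
python3 -m inch '[{"ax":0,"az":0,"tx":0,"ty":0,"tz":0,"ay":0,"claw":0.3},{"ax":0,"az":0,"tx":0,"ty":0,"tz":0,"ay":0,"claw":0.3}]'
python3 - <<'E'
from h import *
rem(.5135,-.165,.04,-.314)
P=[]
for n in("scene","top","wrist"):
    p,d=optics.snapshot(n); cv2.imwrite(f"pics/{n}2.png",p)
    P.append({"scene":lambda p:cv2.resize(p[100:250,180:330],(400,400)),"top":lambda p:cv2.resize(p[170:270,245:345],(400,400)),"wrist":lambda p:p}[n](p))
cv2.imwrite("pics/st2.png",np.hstack(P[:2]))
E
```

```text
clock: 10.93
tcp_pos: [0.5105, -0.1625, 0.146]
tool_rot: [-1.573, 0.009, -0.311]
ft_force: [-0.8, 0.9, -1.0]
gripper_width: 0.0515
clock: 11.1
tcp_pos: [0.5148, -0.163, 0.1522]
tool_rot: [-1.571, -0.0, -0.309]
ft_force: [0.7, -0.4, -0.1]
gripper_width: 0.0511
t=11.10 pos [ 0.5148 -0.163   0.1522] rot [-1.5708e+00 -3.0000e-04 -3.0930e-01] w 0.0511 F [ 0.7 -0.4 -0.1] M [-0.03 -0.03  0.03] q7 0.18
t cm [-0.07 11.22 -0.23] a deg [0.   0.27 0.02]
```

View pics/st2.png

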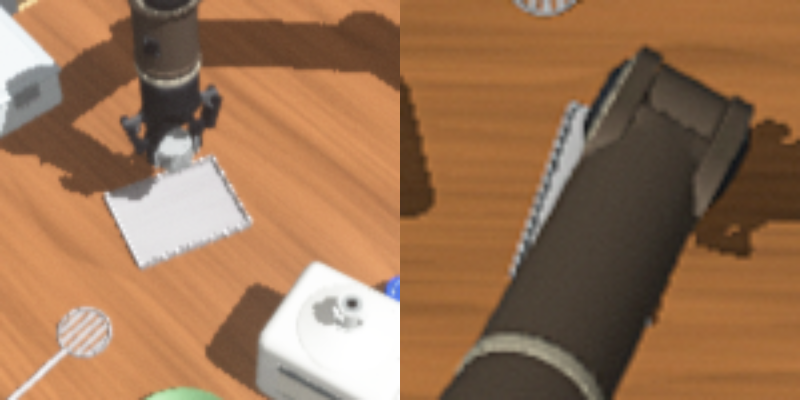

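View pics/wrist2.png

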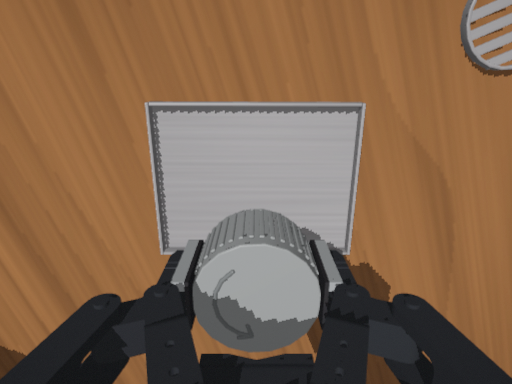

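The wrist view shows the cap held upright, with the tray behind it: rim corners at (147,103), (364,103), (160,253) and (352,253).

```bash
python3 - <<'E'
from h import *
C=np.array([plane("wrist",u,v,.014) for u,v in((147,103),(364,103),(352,253),(160,253))]); print(C.round(4),C.mean(0), [np.linalg.norm(C[i]-C[i-1]).round(4) for i in range(4)])
rem(*C.mean(0)[:2],.04,-.314)
E
```

```text
[[ 0.4508 -0.0734  0.014 ]
 [ 0.6181 -0.1271  0.014 ]
 [ 0.5793 -0.2591  0.014 ]
 [ 0.4063 -0.2035  0.014 ]] [ 0.51365343 -0.16578703  0.014     ] [np.float64(0.1375), np.float64(0.1757), np.float64(0.1376), np.float64(0.1818)]
t=11.25 pos [ 0.5154 -0.1629  0.153 ] rot [-1.57   -0.0025 -0.3091] w 0.0510 F [-0.3  0.8 -0.5] M [-0.02  0.04 -0.05] q7 0.18
t cm [-0.11 11.3  -0.34] a deg [-0.05  0.28  0.15]
```

```bash

python3 -m inch '[{"ax":0,"az":0,"tx":-0.1,"ty":2,"tz":-0.3,"ay":0,"claw":0.3},{"ax":0,"az":0,"tx":-0.1,"ty":5,"tz":-0.3,"ay":0,"claw":0.3},{"ax":0,"az":0,"tx":-0.1,"ty":8,"tz":-0.3,"ay":0,"claw":0.3},{"ax":0,"az":0,"tx":-0.1,"ty":10,"tz":-0.3,"ay":0,"claw":0.3},{"ax":0,"az":0,"tx":-0.1,"ty":11,"tz":-0.3,"ay":0,"claw":0.3}]'
python3 -m inch '[{"ax":0,"az":0,"tx":0,"ty":0,"tz":0,"ay":0,"claw":0.3},{"ax":0,"az":0,"tx":0,"ty":0,"tz":0,"ay":0,"claw":0.3},{"ax":0,"az":0,"tx":0,"ty":0,"tz":0,"ay":0,"claw":0.3},{"ax":0,"az":0,"tx":0,"ty":0,"tz":0,"ay":0,"claw":0.3}]'
python3 -c "
from h import *; rem(.5137,-.166,.0175,-.314)"
```

```text
clock: 11.67
tcp_pos: [0.5121, -0.1649, 0.04]
tool_rot: [-1.571, 0.001, -0.309]
ft_force: [0.4, 0.1, -0.7]
gripper_width: 0.0511
clock: 12.0
tcp_pos: [0.5137, -0.1659, 0.0429]
tool_rot: [-1.57, -0.003, -0.31]
ft_force: [0.2, -0.0, -0.8]
gripper_width: 0.0512
t=12.00 pos [ 0.5137 -0.1659  0.0429] rot [-1.5703 -0.0027 -0.3099] w 0.0512 F [ 0.2 -0.  -0.8] M [ 0.02 -0.    0.01] q7 0.29
t cm [-0.    2.54 -0.01] a deg [-0.03  0.23  0.16]
```

```bash

python3 -m inch '[{"ax":0,"az":0,"tx":0,"ty":0.5,"tz":0,"ay":0,"claw":0.3},{"ax":0,"az":0,"tx":0,"ty":1,"tz":0,"ay":0,"claw":0.3},{"ax":0,"az":0,"tx":0,"ty":1.5,"tz":0,"ay":0,"claw":0.3},{"ax":0,"az":0,"tx":0,"ty":1.7,"tz":0,"ay":0,"claw":0.3},{"ax":0,"az":0,"tx":0,"ty":1.7,"tz":0,"ay":0,"claw":0.3}]'
python3 -m inch '[{"ax":0,"az":0,"tx":0,"ty":0.1,"tz":0,"ay":0,"claw":0.3},{"ax":0,"az":0,"tx":0,"ty":0.2,"tz":0,"ay":0,"claw":0.3},{"ax":0,"az":0,"tx":0,"ty":0.2,"tz":0,"ay":0,"claw":0.3}]'
python3 -m inch '[{"ax":0,"az":0,"tx":0,"ty":0.1,"tz":0,"ay":0,"claw":0.3},{"ax":0,"az":0,"tx":0,"ty":0.2,"tz":0,"ay":0,"claw":0.3},{"ax":0,"az":0,"tx":0,"ty":0.2,"tz":0,"ay":0,"claw":0.3}]'
python3 -c "
from h import *; rem(.5137,-.166,.0175,-.314)"
```

```text
clock: 12.42
tcp_pos: [0.512, -0.1655, 0.0236]
tool_rot: [-1.571, 0.001, -0.31]
ft_force: [0.5, -0.2, -0.7]
gripper_width: 0.0512
clock: 12.67
tcp_pos: [0.5124, -0.1657, 0.0222]
tool_rot: [-1.571, 0.0, -0.31]
ft_force: [0.1, 0.7, -0.4]
gripper_width: 0.0512
clock: 12.92
tcp_pos: [0.5125, -0.1656, 0.0202]
tool_rot: [-1.571, 0.0, -0.31]
ft_force: [-0.6, 0.1, -0.3]
gripper_width: 0.0514
t=12.92 pos [ 0.5125 -0.1656  0.0202] rot [-1.5708e+00  1.0000e-04 -3.1010e-01] w 0.0514 F [-0.6  0.1 -0.3] M [-0.01 -0.    0.05] q7 0.31
t cm [0.13 0.27 0.  ] a deg [-0.    0.23 -0.  ]
```

```bash

python3 -m inch '[{"ax":0,"az":0,"tx":0,"ty":0.1,"tz":0,"ay":0,"claw":0.3},{"ax":0,"az":0,"tx":0,"ty":0.15,"tz":0,"ay":0,"claw":0.3},{"ax":0,"az":0,"tx":0,"ty":0.15,"tz":0,"ay":0,"claw":0.3}]'
python3 -m inch '[{"ax":0,"az":0,"tx":0,"ty":0.1,"tz":0,"ay":0,"claw":0.3},{"ax":0,"az":0,"tx":0,"ty":0.1,"tz":0,"ay":0,"claw":0.3},{"ax":0,"az":0,"tx":0,"ty":0.1,"tz":0,"ay":0,"claw":0.3}]'
```

```text
clock: 13.17
tcp_pos: [0.5125, -0.1656, 0.0188]
tool_rot: [-1.571, 0.0, -0.31]
ft_force: [1.4, 0.2, -0.2]
gripper_width: 0.0512
clock: 13.42
tcp_pos: [0.5126, -0.1657, 0.0178]
tool_rot: [-1.571, -0.0, -0.31]
ft_force: [0.1, -0.2, 0.2]
gripper_width: 0.051
```

```bash

python3 -m inch '[{"ax":0,"az":0,"tx":0,"ty":0.08,"tz":0,"ay":0,"claw":0.3},{"ax":0,"az":0,"tx":0,"ty":0.08,"tz":0,"ay":0,"claw":0.3},{"ax":0,"az":0,"tx":0,"ty":0.08,"tz":0,"ay":0,"claw":0.3}]'
python3 -m inch '[{"ax":0,"az":0,"tx":0,"ty":0.08,"tz":0,"ay":0,"claw":0.3},{"ax":0,"az":0,"tx":0,"ty":0.08,"tz":0,"ay":0,"claw":0.3},{"ax":0,"az":0,"tx":0,"ty":0.08,"tz":0,"ay":0,"claw":0.3}]'
```

```text
clock: 13.67
tcp_pos: [0.5126, -0.1657, 0.0178]
tool_rot: [-1.57, -0.0, -0.31]
ft_force: [-2.6, 0.9, 9.6]
gripper_width: 0.0513
clock: 13.92
tcp_pos: [0.5126, -0.1657, 0.0177]
tool_rot: [-1.57, -0.0, -0.31]
ft_force: [-6.6, 2.3, 19.8]
gripper_width: 0.0514
```

Contact felt at TCP z 0.0178, which is where the cap's edge on the tray floor should give it. I ease off and then release.

```bash

python3 -m inch '[{"ax":0,"az":0,"tx":0,"ty":-0.12,"tz":0,"ay":0,"claw":0.3},{"ax":0,"az":0,"tx":0,"ty":-0.12,"tz":0,"ay":0,"claw":0.3},{"ax":0,"az":0,"tx":0,"ty":-0.12,"tz":0,"ay":0,"claw":0.3}]' 20
python3 -m inch '[{"ax":0,"az":0,"tx":0,"ty":0,"tz":0,"ay":0,"claw":0.63},{"ax":0,"az":0,"tx":0,"ty":0,"tz":0,"ay":0,"claw":0.66},{"ax":0,"az":0,"tx":0,"ty":0,"tz":0,"ay":0,"claw":0.7},{"ax":0,"az":0,"tx":0,"ty":0,"tz":0,"ay":0,"claw":0.8},{"ax":0,"az":0,"tx":0,"ty":0,"tz":0,"ay":0,"claw":0.9}]'
python3 -m inch '[{"ax":0,"az":0,"tx":0,"ty":-0.5,"tz":0,"ay":0,"claw":0.9},{"ax":0,"az":0,"tx":0,"ty":-1,"tz":0,"ay":0,"claw":0.9},{"ax":0,"az":0,"tx":0,"ty":-2,"tz":0,"ay":0,"claw":0.9},{"ax":0,"az":0,"tx":0,"ty":-4,"tz":0,"ay":0,"claw":0.9},{"ax":0,"az":0,"tx":0,"ty":-6,"tz":0,"ay":0,"claw":0.9}]'
python3 -m inch '[{"ax":0,"az":0,"tx":0,"ty":-3,"tz":0,"ay":0,"claw":0.9},{"ax":0,"az":0,"tx":0,"ty":-6,"tz":0,"ay":0,"claw":0.9},{"ax":0,"az":0,"tx":-2,"ty":-10,"tz":2,"ay":0,"claw":0.9},{"ax":0,"az":0,"tx":-5,"ty":-14,"tz":4,"ay":0,"claw":0.9},{"ax":0,"az":0,"tx":-8,"ty":-14,"tz":6,"ay":0,"claw":0.9}]'
python3 - <<'E'
from h import *
rem(.5,0,.3,0)
P=[]
for n in("scene","top","wrist"):
    p,d=optics.snapshot(n); cv2.imwrite(f"pics/{n}3.png",p); np.save(n+"3.npy",d)
E
```

```text
clock: 14.17
tcp_pos: [0.5127, -0.1657, 0.0178]
tool_rot: [-1.571, -0.0, -0.31]
ft_force: [-1.3, 0.4, 6.5]
gripper_width: 0.0513
clock: 14.58
tcp_pos: [0.5124, -0.1656, 0.0173]
tool_rot: [-1.571, 0.0, -0.31]
ft_force: [-0.0, -0.1, -0.2]
gripper_width: 0.0766
clock: 15.0
tcp_pos: [0.5121, -0.1657, 0.0785]
tool_rot: [-1.571, 0.001, -0.31]
ft_force: [1.1, 0.0, -0.1]
gripper_width: 0.0769
clock: 15.42
tcp_pos: [0.4623, -0.0928, 0.2192]
tool_rot: [-1.57, -0.007, -0.313]
ft_force: [1.7, 0.7, 0.5]
gripper_width: 0.0768
t=15.42 pos [ 0.4623 -0.0928  0.2192] rot [-1.5698 -0.007  -0.3135] w 0.0768 F [1.7 0.7 0.5] M [ 0.  -0.1 -0. ] q7 -0.07
t cm [ 0.79 -8.06 10.  ] a deg [  0.   -17.96   0.41]
```

View pics/scene3.png

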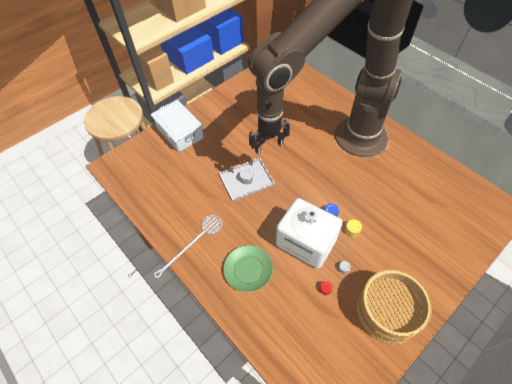

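View pics/wrist3.png

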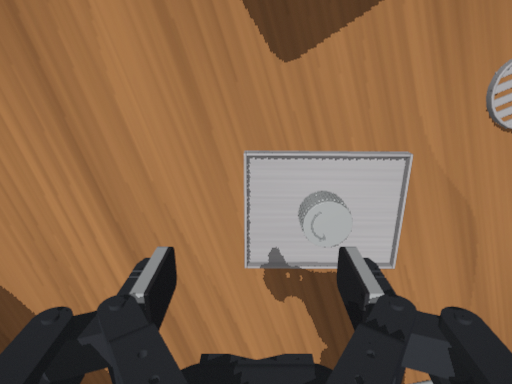

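The cap stands upright near the tray's centre, with its arrow face showing at wrist (326,222). The bottle is at scene (308,235). I check the numbers, let the arm settle, and hand in.

```bash

python3 -m inch '[{"ax":0,"az":0,"tx":0,"ty":-2,"tz":0,"ay":0,"claw":0.9},{"ax":0,"az":0,"tx":0,"ty":-2,"tz":0,"ay":0,"claw":0.9},{"ax":0,"az":0,"tx":0,"ty":-2,"tz":0,"ay":0,"claw":0.9},{"ax":0,"az":0,"tx":0,"ty":-2,"tz":0,"ay":0,"claw":0.9},{"ax":0,"az":0,"tx":0,"ty":-2,"tz":0,"ay":0,"claw":0.9}]'
python3 - <<'E'
from h import *
c=optics.get_calibration("wrist"); p,d=optics.snapshot("wrist"); v,u=np.mgrid[0:384,0:512]
def pm(n,d,c):
    f=192/np.tan(np.radians(c["fov_y"]/2))
    return c["eye"]+(np.stack([(u-c["cx"])/f,-(v-c["cy"])/f,-np.ones_like(u)],-1)@R.from_euler("xyz",c["orientation"]).as_matrix().T)*d[...,None]
P=pm("wrist",d,c); m=(P[...,2]>.033)&(P[...,2]<.05)&(abs(P[...,0]-.513)<.06)&(abs(P[...,1]+.166)<.06)
print("cap top",m.sum(),np.median(P[m],0),P[m].max(0)-P[m].min(0))
c=optics.get_calibration("scene")
for k in(0,3):
    d=np.load(f"scene{k}.npy"); P=pm("scene",d,c); m=(P[...,2]>0.12)&(P[...,2]<.175)&(abs(P[...,0]-.545)<.15)&(abs(P[...,1]-.185)<.12)&(d>0)
    print(k,cv2.minAreaRect(P[m][:,:2].astype(np.float32)*1000))
a,b=[cv2.imread(f"pics/scene{k}.png") for k in(0,3)]
df=cv2.absdiff(a,b).max(2); print([ (n,int((df[y0:y1,x0:x1]>40).sum())) for n,x0,y0,x1,y1 in(("plate",222,245,274,292),("spoon",150,214,224,280),("steamer",355,270,432,342),("red",318,280,334,296),("grey",338,260,352,274),("clip",150,98,205,150),("blue",324,202,340,218),("yellow",344,218,364,238))])
rem(.5,0,.3,0)
workorder.hand_in()
E
```

```text
clock: 15.98
tcp_pos: [0.4598, -0.0916, 0.2341]
tool_rot: [-1.572, 0.001, -0.311]
ft_force: [-0.5, 0.2, 0.1]
gripper_width: 0.0769
cap top 1752 [ 0.51118463 -0.16504529  0.03891   ] [0.05274006 0.05297189 0.008807  ]
0 ((541.8068237304688, 188.85330200195312), (144.73641967773438, 180.01834106445312), 15.294916152954102)
3 ((541.7169189453125, 188.716796875), (148.3339385986328, 180.33297729492188), 15.694168090820312)
[('plate', 0), ('spoon', 0), ('steamer', 0), ('red', 0), ('grey', 0), ('clip', 275), ('blue', 0), ('yellow', 0)]
t=16.03 pos [ 0.4598 -0.0916  0.234 ] rot [-1.5717e+00  1.3000e-03 -3.1090e-01] w 0.0766 F [-1.4 -0.7 -0.7] M [ 0.03 -0.06  0.04] q7 -0.09
t cm [ 1.02 -6.61  9.94] a deg [  0.04 -17.81  -0.08]
the job is handed in; nothing more can be done
```

The descaler bottle is open: I pushed the grey cap down, turned it about 59° anticlockwise, lifted it off and set it the right way up in the drip tray. I handed the job in at about 16 s of the 69 s allowed.

- **Push and turn:** the cap met the rim at 12–14 N, and I held 16.5–19 N in the readings between moves through the turn. It came free without pulling up on the bottle.
- **Setting down:** the touch on the tray floor reached about 20 N before I backed off and let go. The cap's top is 39 mm above the bench, as expected for a 36 mm cap on a 3 mm floor. It is about 3 mm from the tray's centre.
- **Bottle:** it shifted by less than 0.2 mm in the before and after pictures. The measured turn of 0.4° is within the measurement noise.
- **Other things:** the plate, spoon, steamer and four loose caps show no change in the scene pictures. The clip box area did differ, by 275 pixels. I put that down to the arm's shadow or lighting, since the arm never went near the box, but I did not check it separately.
- **Failed commands:** my first few move commands were refused because the rows left out some values. The arm did not move on those.

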